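# Clip the lapping disc onto its spindle

### The job

Lock the polishing disc of the green lapping machine: pick up the steel spring clip by its orange grip, lower it gently until it touches the disc beside the spindle, and push it sideways, mouth first, into the groove under the spindle's cap until it snaps fully home. Then let go, leaving it lying flat on the disc. Feel your way and do not force it, and leave the stone goblet, the file and the stone offcut where they are.

Things in the scene. Friction and masses are not known exactly. Their poses are not given: they have to be found in the camera images.
- machine: Green lapping machine, fixed: round base 224 mm wide, 34 mm high, black switch box (50x75x45 mm high) at its local -x side. Origin: on the work surface on the upright spindle axis, z up. On it a flat disc faced with firm grey rubber, 190 mm wide, with a round steel spindle at its centre: directly on the disc a groove 7 mm high with a neck of 20 mm diameter, then a cap of 30 mm diameter, 16 mm high.
- disc_nominal (a point): Point fixed to the machine on the spindle axis, 62 mm above its origin: nominal height of the disc's top. The height is adjustable and not measured: each run disc and spindle together stand anywhere from 8 mm lower to 8 mm higher than this, on a springy mount (16 N presses them 1 mm down); feel for the disc's top. The spindle is round, the clip may come from any side.
- clip: Loose steel spring clip, about 100 g, 5 mm thick, 76 mm long, 34 mm wide, lying flat on a black rubber mat (120x120x6 mm). Origin: centre of its bore (for the 20 mm neck), on the underside; +x points out of the open mouth, z up. Fork tips at x = 17 mm, closed back of the bore at x = -10.4 mm, end of the stem at x = -58 mm.
- clip_grip (a point): Where to hold the clip: middle of the orange plastic grip standing on the stem, 46 mm behind the bore centre, 30 mm above the underside. The grip is 22 mm (along clip x) by 14 mm (along clip y) and reaches from 5 to 45 mm above the underside. Axes as the clip.
- clip_bore (a point): Bore centre of the clip on its underside (the clip's origin); over the spindle axis when home. The closed back of the bore then meets the neck, a hard stop. More than 30 N of contact between clip and machine, the squeeze of the jaws on the neck (up to 25 N in passing) included, counts as forcing.
- clip_mouth (a point): Narrowest place of the clip's mouth, on the underside, 10 mm in front of the bore centre: 12 mm wide between two rounded noses, flared in front of them. Passing the noses over the neck takes a push of about 8 to 12 N (the reading at the hand); then the jaws snap shut and draw the clip on.
- jaw_l (a joint): Outward swing of the clip's jaw on its +y side, rad: 0 closed, about 0.12 while the neck passes the nose, 0 again (under 0.03) when snapped home.
- jaw_r (a joint): The same for the jaw on the -y side.
- goblet: Bystander: small white carved stone goblet, 86 mm high, 64 mm across the rim, standing on a wooden board (120 x 120 x 12 mm). Origin: centre of its foot. Leave alone.
- file: Bystander: flat file with green handle, 215 mm long, 20 mm high, lying on the table. Origin: under the joint of handle and blade; x along the blade. Leave alone.
- offcut: Bystander: stone offcut 60 x 45 x 40 mm on the table. Origin: centre of its underside. Leave alone.
Things that resemble listed ones, but are neither listed nor needed, are in the scene too. Leave any red or yellow look-alike of the clip alone.

How it is judged:
On the way, in this order (a step that is already met when the one before it is completed fails the run):
1. the clip is lifted clear of the mat (height (world z) of clip above 0.03 m), for 0.1 s.
2. the clip's jaws are spread by the spindle neck (value of joint each of jaw_l, jaw_r above 0.05 rad and horizontal distance between clip_bore and machine below 0.025 m and z of clip_bore in the frame of machine below 0.074 m).
At the end, for the whole second after the job is handed in: The clip sits in the spindle groove: its bore centre within 2.5 mm of the spindle axis, its underside 52 to 73 mm above the machine's origin, tilted less than 0.1 rad, both jaws shut again (under 0.03 rad), at rest and released (horizontal distance between clip_bore and machine below 0.0025 m and z of clip_bore in the frame of machine between 0.052 and 0.073 m and angle between clip's own z axis and vertical below 0.1 rad and value of joint each of jaw_l, jaw_r below 0.03 rad and linear speed of clip below 0.02 m/s); the robot touches nothing.
It fails at once if the clip is forced: more than 30 N between clip and machine (contact force between clip and machine above 30 N).
It fails at once if the robot itself pushes on the machine with more than 10 N (contact force between any of the fingers, the arm and machine above 10 N).
It fails at once if the goblet is moved or tipped (distance of goblet from where it was at the start of the episode above 0.015 m or angle between goblet's own z axis and vertical above 0.3 rad).
It fails at once if the file is moved (distance of file from where it was at the start of the episode above 0.02 m).
It fails at once if the stone offcut is moved (distance of offcut from where it was at the start of the episode above 0.02 m).
It also fails if it takes over 64 s, if anything falls off the work surface, if the arm or the gripper's body presses on something with over 40 N, if the wrist force passes 120 N, or if a joint passes its speed limit or range.

### The arm

A 7-joint arm with a two-finger parallel gripper is mounted at the origin on the work surface. World frame = base frame: x ahead of the robot, y to its left, z up, the work surface at z = 0. Lengths are in m, angles in rad, forces in N, time in s.
With the tool pointing down it reaches from about 0.425 to 0.875 m from the base axis. Payload 8.4 kg.
Tool frame: the origin (TCP) lies between the finger pads; the fingertips stand robot.tip_reach ahead of it and the grasp point (between the pads) lies 3 mm ahead of it (robot.tip_reach is the distance from the TCP to the fingertips, in m); z points along the fingers, y is the direction in which the jaws open and shut (so a half turn about z gives the same grasp; the last joint's range is limited). The gripper opens to 85 mm and grips with 20 to 120 N. Pads are 22 mm wide; open, the fingers measure 114 mm over their backs; the gripper's body (76 mm by 85 mm) begins 54 mm behind the grasp point. The pads swing forward as they close: fully open they stand 13 mm farther back than shut.
Start: joints at [1.062, 0.333, 0.04, 1.465, -0.013, 1.343, -0.059], TCP at [0.259, -0.596, 0.216] pointing down, gripper open.
Joint ranges: [-2.58, 2.58], [-0.38, 2.09], [-1.3, 1.39], [0.25, 2.4], [-1.5, 4.64], [0.08, 2.09], [-2.65, 2.65]. Speed limits (rad/s): [2.22, 2.22, 2.79, 2.79, 3.14, 3.14, 3.14].

### API

Orientations are given as a rotation vector (axis times angle).
In Python, from cell import robot gives the robot as it stands.
- The arm moves only by the tool play_rows, never from a script. Its argument "commands" is a list of rows, each a list of 7 numbers: the shift along the world's x, y, z in m, then the turn, a rotation vector about the world's x, y, z in rad, then the finger opening in m, from 0 to 0.0854. In form: [[dx, dy, dz, wx, wy, wz, hand], ...]. A call has 1 to 5 rows; each row shifts and turns the commanded pose from where the row before left it; what a row does not reach is not made up. A row lasts 1/10 s, in which the tool goes at most 50 mm and 8.59 degrees, less where a joint would pass 70% of its speed; a pose out of reach is approached as far as the arm can. A call is refused whole if a number of a shift passes 0.05 or a number of a turn 0.15, either way. A call with a gripper value outside its range is refused whole. The fingers move at their own pace and stop on an object; "newtons" is the grip in N (left out, the last holds). Time passes only in rows, so rows that do not move let the fingers close. It gives the time, the measured TCP pose, the force and the opening at its end, in the units of the state.
- robot.read_state(): the state, without advancing time (a new reading comes with each control period).
- robot.read_camera(name): name is "scene" or "side" or "wrist"; returns a dict with "image" (400x640x3 uint8, blue, green, red), "depth" (400x640 float32, m along the optical axis (not along the pixel's ray), 0 where there is no reading), "camera_matrix" (3x3 intrinsics, pixels), "k1" (the pictures are not rectified: a ray, as slopes to the right and down, at radius r is drawn at 1 + k1 r^2 times it, then the intrinsics apply), "rvec" (rotation vector, rad) and "tvec" (3), from world to camera coordinates, as OpenCV has them; the wrist camera has in their place "T_tool_cam" (4x4, takes a point from camera to tool coordinates, whose origin is the TCP and whose axes are the flange's). Camera axes: x right, y down, z forward; pixel columns grow to the right and rows downward; lengths in m; the calibration is good to about 2 mm. A picture is of the moment at which its call begins: read the wrist's pose just before it.
- robot.sign_off(): hands the job in, once; it reports no verdict.
Trained networks look in the newest picture that a camera, given by its name, has taken for a name from the list of things; names that differ only in an ending like _2 or _b are one class to them, and where a whole thing is asked for, a point or a joint stands for the part that bears it (a point fixed in the world has none). Each returns a list of dicts, best first, with "conf" (0 to 1); they miss things now and then, are a little off and sometimes report something else, mostly with a low value. They report only what shows in the picture. A call takes as long as a camera call. They do not tell look-alikes from the thing itself.
- robot.find_in(label, camera): "bbox" ([centre column, centre row, width, height] in pixels, round what is visible of it).
- robot.cut_out(label, camera): "mask" (400x640 bool, what is visible of it) and "bbox" ([centre column, centre row, width, height] in pixels, round what is visible of it).
- robot.spot_point(label, camera): "point" ([column, row] in pixels: a listed point, or the origin of a listed thing).
The state is a dict: "time_s": time; "joints": joint angles; "joint_velocities": joint speeds; "joint_torque": joint torques, N m; "eef_pos": TCP position; "eef_rot": TCP orientation; "force": force on the tool from outside, world axes, zero at the start; "ft_torque": the same for the moment, N m; "opening": opening from 0.0 (shut) to 1.0 (fully open).
Only numpy, scipy, OpenCV 4.12 (cv2) and the standard library are available. Lean on these libraries where they do the work, as an engineer would, in place of code of your own. Each camera call takes 0.05 s, during which the arm holds its last target. There are 200 camera calls.

## Working session

There is one attempt and no reset: what is moved stays moved. The work goes in short steps, Python scripts to look and compute and a tool call to move; the robot and the scene stay as the last step left them, time stands still between calls to the robot, and variables do not carry over. Pictures are saved under pics/ and viewed, about 8 in all and at most 12, crops included, and the job is handed in when it is done.

Besides the shell and the picture viewer there is one more tool, called after "Call:" as name(argument=value, ...), one argument or row to a line, values as JSON. play_rows: Moves the arm, as the interface text tells. Its arguments: {"type":"object","properties":{"commands":{"type":"array","items":{"type":"array","items":{"type":"number"}}},"newtons":{"type":"number"}},"required":["commands"]}

```bash
ls; mkdir -p pics; cat > h.py <<'E'
import numpy as np, cv2
from scipy.spatial.transform import Rotation as R
from cell import robot
def cam(name):
    s=robot.read_state(); c=robot.read_camera(name)
    if name=="wrist":
        T=np.eye(4);T[:3,:3]=R.from_rotvec(s["eef_rot"]).as_matrix();T[:3,3]=s["eef_pos"]
        c["W"]=T@np.array(c["T_tool_cam"])
    else:
        T=np.eye(4);T[:3,:3]=R.from_rotvec(np.ravel(c["rvec"])).as_matrix();T[:3,3]=np.ravel(c["tvec"])
        c["W"]=np.linalg.inv(T)
    return c
def ray(c,u,v):
    K=np.array(c["camera_matrix"]); d=np.array([c["k1"],0,0,0,0.])
    p=cv2.undistortPoints(np.array([[[u,v]]],float),K,d)[0,0]
    return np.array([p[0],p[1],1.])
def at_depth(c,u,v,z=None):
    if z is None:
        p=c["depth"][int(v)-2:int(v)+3,int(u)-2:int(u)+3]; p=p[p>0]; z=np.median(p) if p.size else 0
    return (c["W"]@np.append(ray(c,u,v)*z,1))[:3]
def at_z(c,u,v,z):
    r=c["W"][:3,:3]@ray(c,u,v); o=c["W"][:3,3]
    return o+r*(z-o[2])/r[2]
def cloud(c):
    K=np.array(c["camera_matrix"]); d=np.array([c["k1"],0,0,0,0.])
    vv,uu=np.mgrid[0:400,0:640]
    p=cv2.undistortPoints(np.stack([uu,vv],-1).reshape(-1,1,2).astype(float),K,d).reshape(400,640,2)
    P=np.dstack([p,np.ones((400,640))])*c["depth"][...,None]
    return P@c["W"][:3,:3].T+c["W"][:3,3]
E
python3 - <<'E'
from h import *
np.set_printoptions(precision=4,suppress=True)
s=robot.read_state(); print({k:np.round(v,3) for k,v in s.items()}, robot.tip_reach)
ims=[]
for n in ["scene","side"]:
    c=cam(n); ims.append(c["image"]); print(n,"cam at",c["W"][:3,3])
    for l in ["machine","disc_nominal","clip","clip_grip","clip_mouth","goblet","file","offcut"]:
        for d in robot.spot_point(l,n)[:3]:
            u,v=d["point"]; print(l,round(d["conf"],2),np.round([u,v]),at_depth(c,u,v),at_z(c,u,v,0.0))
    cv2.imwrite(f"pics/{n}1.png",c["image"])
E
```

```text
pics
{'time_s': np.float64(0.0), 'joints': array([ 1.062,  0.334,  0.04 ,  1.466, -0.013,  1.343, -0.059]), 'joint_velocities': array([ 0.001, -0.001, -0.001, -0.002,  0.001, -0.001, -0.   ]), 'joint_torque': array([ -0.   , -65.855,   1.365, -40.556,   0.017,   0.013,  -0.   ]), 'eef_pos': array([ 0.259, -0.596,  0.215]), 'eef_rot': array([-3.074, -0.639,  0.001]), 'force': array([0.315, 0.414, 0.04 ]), 'ft_torque': array([ 0.056, -0.017, -0.035]), 'opening': np.float64(1.0)} 0.022
scene cam at [ 1.172  -0.2258  0.9922]
machine 0.73 [326. 190.] [ 0.5827 -0.0245  0.0545] [ 0.5484 -0.0128  0.    ]
disc_nominal 0.63 [331. 177.] [ 0.5561 -0.0027  0.0765] [0.5047 0.0159 0.    ]
disc_nominal 0.54 [266. 193.] [ 0.5263 -0.2033  0.0383] [ 0.5005 -0.2024  0.    ]
disc_nominal 0.35 [329. 188.] [ 0.5799 -0.0159  0.0553] [ 0.5449 -0.0035  0.    ]
clip 0.6 [270. 244.] [ 0.6794 -0.2309 -0.0009] [ 0.6799 -0.2309  0.    ]
clip 0.49 [203. 236.] [ 0.5904 -0.4175 -0.0021] [ 0.5916 -0.4171  0.    ]
clip_grip 0.75 [263. 191.] [ 0.5228 -0.2099  0.0503] [ 0.4882 -0.2091  0.    ]
clip_grip 0.74 [264. 254.] 
[... 990 characters left out ...]
   0.    ]
clip_grip 0.77 [353. 321.] [ 0.6295 -0.417   0.0442] [ 0.6381 -0.3956  0.    ]
clip_grip 0.7 [288. 255.] [ 0.5302 -0.2191  0.049 ] [ 0.5342 -0.1842  0.    ]
clip_grip 0.62 [368. 260.] [ 0.7139 -0.2696  0.0346] [ 0.7239 -0.2473  0.    ]
clip_mouth 0.64 [300. 280.] [ 0.5475 -0.267   0.0056] [ 0.548  -0.2635  0.    ]
clip_mouth 0.64 [341. 257.] [ 0.6619 -0.2214 -0.0004] [ 0.6618 -0.2217  0.    ]
clip_mouth 0.64 [326. 339.] [ 0.5691 -0.4202 -0.0009] [ 0.569  -0.4206  0.    ]
goblet 0.85 [244. 143.] [0.484  0.2608 0.0138] [0.4843 0.2776 0.    ]
file 0.71 [367. 190.] [ 0.7894 -0.0316  0.0127] [ 0.794  -0.0203  0.    ]
offcut 0.73 [326. 134.] [0.7402 0.2332 0.0145] [0.7448 0.2504 0.    ]
```

View pics/scene1.png

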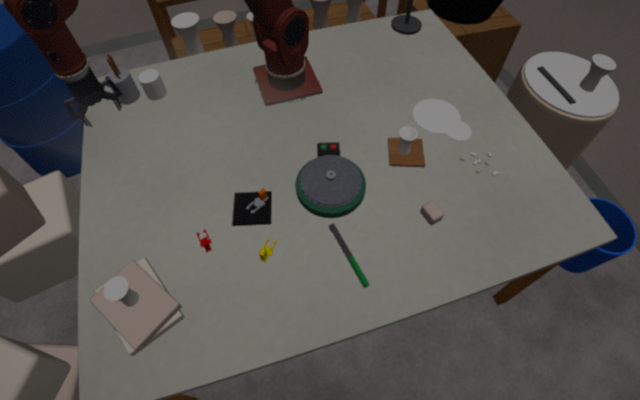

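View pics/side1.png

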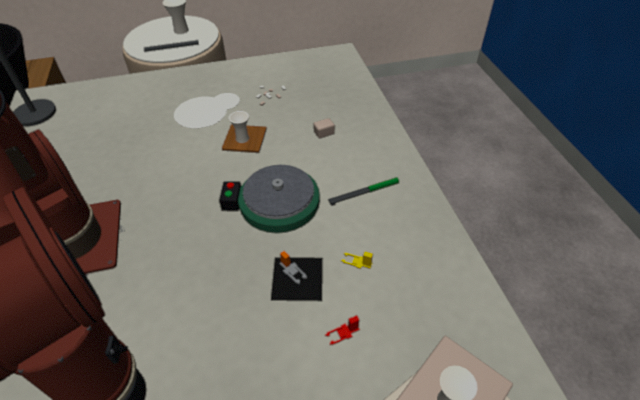

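The scene view has three candidates for the clip grip:
- The steel clip with the orange grip, on the black mat, at (263,191).
- The yellow look-alike at (264,254).
- The red look-alike at (203,245).

The side view shows the orange grip at (288,255) on the mat, so I'm taking that one. Its mouth points roughly along (0.37,-0.93). I'll move above it and turn the jaws about +86°.

Call:
play_rows(
  commands=[
    [0.027,0.036,0.005,0,0,0.15,0.0854],
    [0.027,0.036,0.005,0,0,0.15,0.0854],
    [0.027,0.036,0.005,0,0,0.15,0.0854],
    [0.027,0.036,0.005,0,0,0.15,0.0854],
    [0.027,0.036,0.005,0,0,0.15,0.0854],
  ],
)

```text
time_s: 1.4
eef_pos: [0.3948, -0.4146, 0.2412]
eef_rot: [2.622, 1.729, -0.0]
force: [0.6, -0.8, 0.9]
opening: 1.002
```

Call:
play_rows(
  commands=[
    [0.027,0.036,0.005,0,0,0.15,0.0854],
    [0.027,0.036,0.005,0,0,0.15,0.0854],
    [0.027,0.036,0.005,0,0,0.15,0.0854],
    [0.027,0.036,0.005,0,0,0.15,0.0854],
    [0.027,0.036,0.005,0,0,0.15,0.0854],
  ],
)

```text
time_s: 1.9
eef_pos: [0.5298, -0.2346, 0.2662]
eef_rot: [1.807, 2.569, -0.0]
force: [0.8, -0.8, -0.4]
opening: 0.999
```

```bash
python3 - <<'E'
from h import *
np.set_printoptions(precision=4,suppress=True)
s=robot.read_state(); print(s["time_s"],s["eef_pos"],s["eef_rot"],s["joints"],s["force"])
c=cam("wrist"); print(np.array(c["T_tool_cam"])); cv2.imwrite("pics/w1.png",c["image"])
P=cloud(c)
for l,z in [("clip",.006),("clip_grip",.036),("clip_mouth",.006),("clip_bore",.006)]:
    for d in robot.spot_point(l,"wrist")[:3]:
        u,v=d["point"]; print(l,round(d["conf"],2),np.round([u,v]),at_depth(c,u,v),at_z(c,u,v,z))
hsv=cv2.cvtColor(c["image"],cv2.COLOR_BGR2HSV)
# orange
m=((hsv[...,0]>4)&(hsv[...,0]<20)&(hsv[...,1]>150)&(hsv[...,2]>80)&(c["depth"]>0))
q=P[m]; print(m.sum(), np.median(q,0), q[:,2].max()); t=q[q[:,2]>np.percentile(q[:,2],95)-.006]; 
print("top",t.mean(0),cv2.minAreaRect((t[:,:2]*1000).astype(np.float32)))
for n in ["scene","side"]:
    c=cam(n);P=cloud(c)
    q=P.reshape(-1,3);q=q[(np.hypot(q[:,0]-.553,q[:,1]+.01)<.14)&(q[:,2]>.05)&(q[:,2]<.1)]
    print(n,len(q),np.median(q,0),np.percentile(q[:,2],[50,95,99]))
    ds=q[abs(q[:,2]-np.median(q[:,2]))<.008]
    (x,y),r=cv2.minEnclosingCircle((ds[:,:2]*1000).astype(np.float32)); print(x,y,r)
    for d in robot.spot_point("disc_nominal",n)[:1]: print(at_z(c,*d["point"],.062))
E
```

```text
1.9 [ 0.5298 -0.2346  0.2662] [ 1.8069  2.5692 -0.0001] [ 0.6777  0.1937 -0.3921  1.5488  0.0748  1.4133  0.6255] [ 0.8312 -0.8434 -0.3899]
[[ 0.0003 -0.9645 -0.2639  0.0676]
 [ 1.      0.0004 -0.0003  0.0011]
 [ 0.0004 -0.2639  0.9645 -0.1586]
 [ 0.      0.      0.      1.    ]]
clip 0.88 [435. 204.] [ 0.6783 -0.2294  0.0002] [ 0.676  -0.2286  0.006 ]
clip 0.81 [314. 310.] [ 0.5854 -0.4205  0.0002] [ 0.5843 -0.4171  0.006 ]
clip 0.76 [330. 188.] [ 0.5467 -0.2537  0.0063] [ 0.5468 -0.2538  0.006 ]
clip_grip 0.75 [350. 330.] [ 0.6292 -0.4058  0.0436] [ 0.6316 -0.4105  0.036 ]
clip_grip 0.73 [459. 241.] [ 0.7053 -0.2545  0.042 ] [ 0.7084 -0.2559  0.036 ]
clip_grip 0.58 [322. 155.] [ 0.5226 -0.2135  0.0514] [ 0.5232 -0.2152  0.036 ]
clip_mouth 0.97 [331. 199.] [ 0.5529 -0.266   0.0059] [ 0.5529 -0.266   0.006 ]
clip_mouth 0.87 [307. 308.] [ 0.5749 -0.4209  0.0006] [ 0.5741 -0.4177  0.006 ]
clip_mouth 0.62 [426. 201.] [ 0.6654 -0.229   0.0005] [ 0.6634 -0.2283  0.006 ]
clip_bore 0.96 [432. 203.] [ 0.6735 -0.2293  0.0003] [ 0.6713 -0.2285  0.006 ]
clip_bore 0.95 [319. 310.] [ 0.5927 -0.4191  0.0003] [ 0.5915 -0.4157  0.006 ]
clip_bore 0.8 [328. 185.] [ 0.544  -0.25    0.0066] [ 0.544  -0.2501  0.006 ]
267 [ 0.5226 -0.2109  0.051 ] 0.053313609017234365
top [ 0.5228 -0.2117  0.0511] ((523.0986938476562, -212.04495239257812), (12.675737380981445, 21.44060516357422), 29.260345458984375)
scene 2452 [ 0.5537 -0.0017  0.0558] [0.0558 0.0596 0.0789]
529.4402465820312 6.3623528480529785 113.53369903564453
side 2203 [ 0.5543 -0.0275  0.056 ] [0.056  0.0608 0.0799]
528.30859375 -0.37304067611694336 113.57242584228516
[0.5483 0.0007 0.062 ]
```

View pics/w1.png

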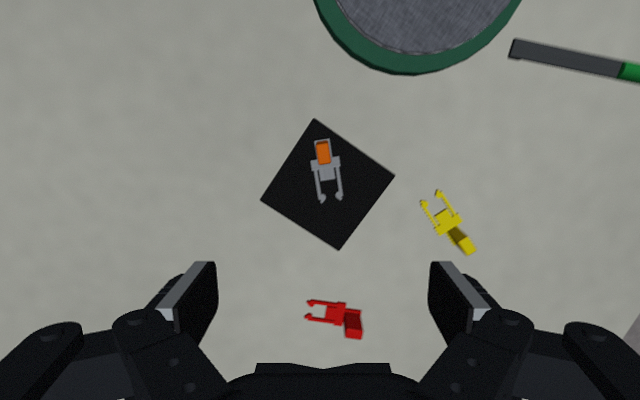

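The wrist view confirms the choice. The orange grip on the steel clip is at (322,153), with the fork pointing down the picture. Red is at (340,315) and yellow at (455,225). The clip's x axis is at about -60.7°, so I need another +0.17 rad.

Call:
play_rows(
  commands=[
    [-0.0035,0.011,-0.045,0,0,0.085,0.0854],
    [-0.0035,0.0115,-0.045,0,0,0.085,0.0854],
    [0,0,-0.045,0,0,0,0.0854],
    [0,0,-0.045,0,0,0,0.0854],
    [0,0,-0.03,0,0,0,0.07],
  ],
)

```text
time_s: 2.85
eef_pos: [0.5199, -0.2141, 0.0527]
eef_rot: [-1.592, -2.705, 0.001]
force: [-0.3, -0.7, -0.9]
opening: 0.86
```

Call:
play_rows(
  commands=[
    [0,0,-0.01,0,0,0,0.06],
    [0,0,-0.005,0,0,0,0.03],
    [0,0,0,0,0,0,0.025],
  ],
)

```text
time_s: 3.15
eef_pos: [0.5225, -0.2142, 0.0416]
eef_rot: [1.591, 2.708, 0.0]
force: [-0.5, 0.3, 0.1]
opening: 0.374
```

```bash
python3 - <<'E'
from h import *
np.set_printoptions(precision=4,suppress=True)
s=robot.read_state(); print(s["time_s"],s["eef_pos"],s["eef_rot"],s["force"],s["opening"])
c=cam("wrist"); cv2.imwrite("pics/w2.png",c["image"])
P=cloud(c)
hsv=cv2.cvtColor(c["image"],cv2.COLOR_BGR2HSV)
m=((hsv[...,0]>4)&(hsv[...,0]<20)&(hsv[...,1]>150)&(hsv[...,2]>80)&(c["depth"]>0))
q=P[m]; t=q[q[:,2]>np.percentile(q[:,2],95)-.006]
print(m.sum(),"top",t.mean(0),cv2.minAreaRect((t[:,:2]*1000).astype(np.float32)))
E
```

```text
3.15 [ 0.5225 -0.2142  0.0416] [1.5911 2.7077 0.0001] [-0.4877  0.2795  0.1092] 0.37354705365385077
1845 top [ 0.5222 -0.2116  0.0509] ((522.7924194335938, -212.51495361328125), (13.428789138793945, 22.14739418029785), 28.78179359436035)
```

View pics/w2.png

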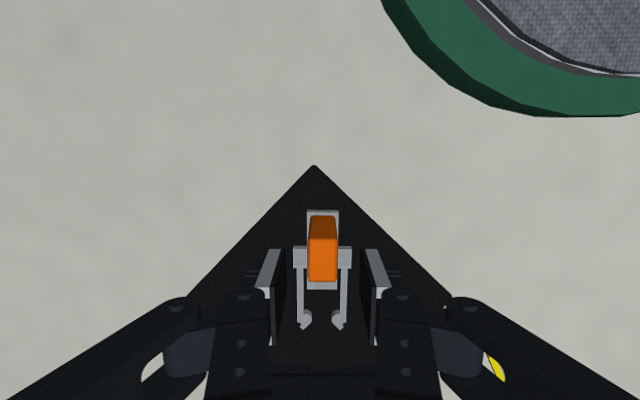

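The picture shows the open fingers straddling the orange grip (322,250), square to it. I'll nudge 2 mm in y and close.

Call:
play_rows(
  commands=[
    [0,0.002,0,0,0,0,0.02],
    [0,0,0,0,0,0,0.005],
    [0,0,0,0,0,0,0.0],
    [0,0,0,0,0,0,0.0],
    [0,0,0,0,0,0,0.0],
  ],
  newtons=80,
)

```text
time_s: 3.7
eef_pos: [0.522, -0.2117, 0.0409]
eef_rot: [1.591, 2.709, -0.0]
force: [0.4, -0.3, 0.2]
opening: -0.003
```

Call:
play_rows(
  commands=[
    [0,0,0.01,0,0,0,0.0],
    [0,0,0.03,0,0,0,0.0],
    [0,0,0.04,0,0,0,0.0],
    [0,0,0.04,0,0,0,0.0],
    [0,0,0.04,0,0,0,0.0],
  ],
)

```text
time_s: 4.2
eef_pos: [0.5218, -0.2114, 0.2031]
eef_rot: [1.59, 2.709, 0.0]
force: [0.6, -0.6, -0.0]
opening: 0.001
```

```bash
python3 - <<'E'
from h import *
np.set_printoptions(precision=4,suppress=True)
s=robot.read_state(); print(s["time_s"],s["eef_pos"],s["eef_rot"],s["force"],s["ft_torque"],s["opening"])
c=cam("wrist"); cv2.imwrite("pics/w3.png",c["image"])
P=cloud(c)
hsv=cv2.cvtColor(c["image"],cv2.COLOR_BGR2HSV)
m=((hsv[...,0]>4)&(hsv[...,0]<20)&(hsv[...,1]>150)&(hsv[...,2]>80)&(c["depth"]>0))
q=P[m]; t=q[q[:,2]>np.percentile(q[:,2],95)-.006]
print(m.sum(),"top",t.mean(0),cv2.minAreaRect((t[:,:2]*1000).astype(np.float32)))
for l in ["clip_mouth","clip_bore"]:
    for d in robot.spot_point(l,"wrist")[:3]:
        u,v=d["point"]; print(l,round(d["conf"],2),np.round([u,v]),at_depth(c,u,v))
# spindle
for n in ["wrist","scene","side"]:
    if n!="wrist": c=cam(n);P=cloud(c)
    q=P.reshape(-1,3); q=q[(np.hypot(q[:,0]-.553,q[:,1]-0.0)<.05)]; 
    if len(q)==0: continue
    d0=np.median(q[:,2]); cap=q[q[:,2]>d0+.012]
    print(n,"disc z",d0,"cap",len(cap),cap.mean(0),np.percentile(cap[:,2],90),cv2.minEnclosingCircle((cap[:,:2]*1000).astype(np.float32)))
    top=cap[cap[:,2]>np.percentile(cap[:,2],90)-.004]; print(" top",len(top),top.mean(0),top.min(0),top.max(0))
    for d in robot.spot_point("disc_nominal",n)[:1]: print(d["point"],at_z(c,*d["point"],.062))
    if n=="scene":cv2.imwrite("pics/s3.png",c["image"])
E
```

```text
4.2 [ 0.5218 -0.2114  0.2031] [1.5901 2.709  0.0002] [ 0.5812 -0.6294 -0.035 ] [-0.0188 -0.0331 -0.0115] 0.0005366556402895055
428 top [ 0.5223 -0.2121  0.0509] ((522.6187133789062, -212.63461303710938), (13.520566940307617, 22.130992889404297), 27.627735137939453)
clip_mouth 0.88 [428. 252.] [ 0.6652 -0.2269  0.0002]
clip_mouth 0.82 [322. 232.] [ 0.5511 -0.2618  0.0064]
clip_bore 0.84 [320. 224.] [ 0.5443 -0.2543  0.0067]
clip_bore 0.69 [435. 258.] [ 0.6756 -0.2295  0.0001]<stdin>:19: RuntimeWarning: Mean of empty slice.
  ret = um.true_divide(
Traceback (most recent call last):
IndexError: index -1 is out of bounds for axis 0 with size 0
```

View pics/w3.png

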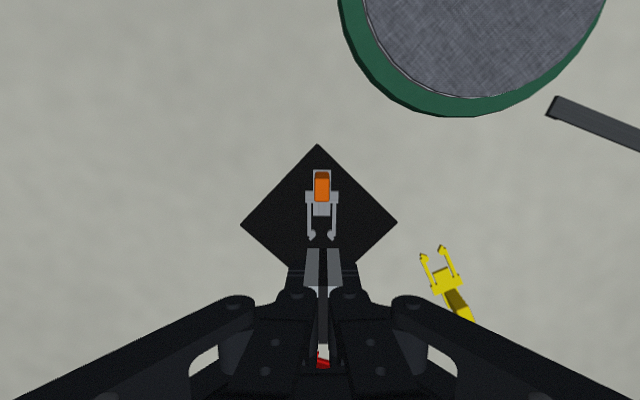

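The closed fingers (tips at (322,250)) missed and the clip hasn't moved; the orange grip is at (322,185). The calibration puts the grasp point on the grip, so something is inconsistent. I'll measure the fingertips in the depth image before trying again.

```bash
python3 - <<'E'
from h import *
np.set_printoptions(precision=4,suppress=True)
s=robot.read_state(); print(s["eef_pos"],s["eef_rot"],robot.tip_reach)
c=cam("wrist");P=cloud(c); print(np.array(c["camera_matrix"]),c["k1"])
Rm=R.from_rotvec(s["eef_rot"]).as_matrix()
print("tool axes\n",Rm)
T=(P-s["eef_pos"])@Rm
for v in range(225,330,6): print(v,c["image"][v,312],T[v,312],T[v,331],c["depth"][v,312])
# other cameras: fingertip in world
for n in ["side","scene"]:
    c=cam(n);P=cloud(c); q=P.reshape(-1,3); 
    q=q[(np.hypot(q[:,0]-.522,q[:,1]+.2114)<.06)&(q[:,2]>.1)&(q[:,2]<.24)]
    print(n,len(q)); 
    for z in np.arange(.16,.24,.01):
        k=q[(q[:,2]>=z)&(q[:,2]<z+.01)]
        if len(k): print(round(z,2),len(k),k.mean(0),k.min(0),k.max(0))
    if n=="side": 
        K=np.array(c["camera_matrix"]); p=np.linalg.inv(c["W"])@np.append(s["eef_pos"],1); uv=K@(p[:3]/p[2]); print(uv)
        i=c["image"][int(uv[1])-70:int(uv[1])+80,int(uv[0])-90:int(uv[0])+90]; cv2.imwrite("pics/side4.png",cv2.resize(i,None,fx=4,fy=4,interpolation=cv2.INTER_CUBIC))
E
```

```text
[ 0.5236 -0.2121  0.2045] [1.5875 2.704  0.0009] 0.022
[[351.7437   0.     322.5695]
 [  0.     351.7437 206.8034]
 [  0.       0.       1.    ]] 0.014595514247340064
tool axes
 [[-0.4873  0.8732  0.0055]
 [ 0.8732  0.4873 -0.0025]
 [-0.0049  0.0036 -1.    ]]
225 [21 20 19] [-0.0504 -0.0102  0.1987] [-0.0486  0.01    0.1932] 0.37575817
231 [141 134 132] [-0.0555 -0.0101  0.1937] [-0.0552  0.01    0.193 ] 0.372273
237 [25 22 23] [-0.0636 -0.0102  0.1976] [-0.0635  0.0102  0.1972] 0.378156
243 [23 24 23] [-0.0711 -0.0103  0.1992] [-0.0708  0.0103  0.1984] 0.3816533
249 [91 90 84] [ 0.0112 -0.0033 -0.0204] [ 0.012   0.0047 -0.0223] 0.14810206
255 [90 87 83] [ 0.0121 -0.003  -0.0288] [ 0.0118  0.0045 -0.0281] 0.1398141
261 [92 88 84] [ 0.0117 -0.0029 -0.0337] [ 0.0114  0.0044 -0.0331] 0.13519815
267 [93 90 86] [ 0.0117 -0.0027 -0.0391] [ 0.0114  0.0043 -0.0384] 0.12995473
273 [91 86 83] [ 0.0112 -0.0026 -0.043 ] [ 0.0108  0.0042 -0.0423] 0.12634447
279 [91 87 84] [ 0.0118 -0.0024 -0.0488] [ 0.0118  0.0041 -0.0489] 0.12061358
285 [84 82 78] [ 0.0123 -0.0023 -0.0541] [ 0.0118  0.004  -0.05
[... 338 characters left out ...]
8 16] [ 0.0122 -0.0018 -0.0714] [ 0.0092  0.0037 -0.0668] 0.098673165
321 [23 22 18] [ 0.0099 -0.0018 -0.0709] [ 0.0057  0.0037 -0.0645] 0.09975061
327 [21 18 16] [ 0.0086 -0.0018 -0.0718] [ 0.0031  0.0038 -0.0636] 0.09926415
side 75
0.22 28 [ 0.5241 -0.2209  0.227 ] [ 0.5085 -0.2255  0.2211] [ 0.5383 -0.2118  0.23  ]
0.23 47 [ 0.5223 -0.2216  0.2356] [ 0.5087 -0.2268  0.2302] [ 0.5366 -0.2121  0.24  ]
[280.0291 210.4625   1.    ]
scene 44
0.21 1 [ 0.5304 -0.2171  0.2173] [ 0.5304 -0.2171  0.2173] [ 0.5304 -0.2171  0.2173]
0.22 16 [ 0.5301 -0.2133  0.2258] [ 0.5207 -0.2239  0.2201] [ 0.5361 -0.1992  0.2296]
0.23 27 [ 0.5314 -0.212   0.235 ] [ 0.5224 -0.2232  0.2302] [ 0.5369 -0.1987  0.2396]
```

View pics/side4.png

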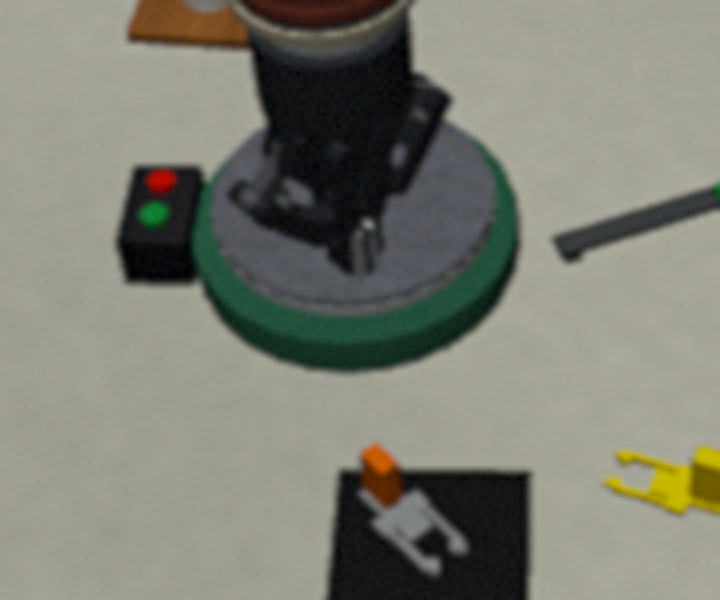

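All three cameras agree that the fingertips are about 18–20 mm *behind* the reported TCP, at world z≈0.222 with TCP z=0.2045. The description says 22 mm ahead. In x and y the pads are centred within 1 mm. So the reported TCP is about 40 mm too low, and the fingers closed above the grip. I'll go by the measured tips: tip z ≈ TCP z + 0.018. I'll open, go down to TCP z≈0.004, and check the tips by depth while descending.

Call:
play_rows(
  commands=[
    [0,0,-0.02,0,0,0,0.04],
    [0,0,-0.03,0,0,0,0.04],
    [0,0,-0.03,0,0,0,0.035],
    [0,0,-0.04,0,0,0,0.035],
    [0,0,-0.03,0,0,0,0.035],
  ],
)

```text
time_s: 5.0
eef_pos: [0.5201, -0.211, 0.0473]
eef_rot: [-1.588, -2.706, 0.001]
force: [0.2, -0.1, 0.1]
opening: 0.41
```

Call:
play_rows(
  commands=[
    [0,0,-0.02,0,0,0,0.035],
    [0,0,-0.015,0,0,0,0.035],
    [0,0,0,0,0,0,0.035],
  ],
)

```text
time_s: 5.3
eef_pos: [0.52, -0.2109, 0.0131]
eef_rot: [-1.588, -2.705, 0.001]
force: [-0.5, 0.1, -0.3]
opening: 0.408
```

```bash
python3 - <<'E'
from h import *
np.set_printoptions(precision=4,suppress=True)
s=robot.read_state(); print(s["time_s"],s["eef_pos"],s["force"],s["opening"])
c=cam("wrist");P=cloud(c);cv2.imwrite("pics/w5.png",c["image"])
Rm=R.from_rotvec(s["eef_rot"]).as_matrix(); T=(P-s["eef_pos"])@Rm
hsv=cv2.cvtColor(c["image"],cv2.COLOR_BGR2HSV)
m=((hsv[...,0]>4)&(hsv[...,0]<20)&(hsv[...,1]>150)&(c["depth"]>0))
q=T[m]; print("orange n",m.sum(),"tool min/max",q.min(0),q.max(0),np.median(q,0))
# finger-like points ahead: 
k=(abs(T[...,0]-.0118)<.0025)&(abs(T[...,1])<.035)&(abs(T[...,1])>.009)&(T[...,2]<.03)&(c["depth"]>0)&~m
for sg in (-1,1):
    a=T[k&(np.sign(T[...,1])==sg)]; print(sg,len(a),np.percentile(a[:,2],[90,98,100]),"inner y",np.sort(abs(a[a[:,2]>np.percentile(a[:,2],85)][:,1]))[:5])
E
```

```text
5.3 [ 0.52   -0.2109  0.0131] [-0.474   0.111  -0.2816] 0.40794857385466227
orange n 2872 tool min/max [-0.0442 -0.0079 -0.0406] [0.0086 0.0186 0.008 ] [ 0.0039  0.0013 -0.0375]
-1 2909 [0.0072 0.0131 0.0146] inner y [0.009 0.009 0.009 0.009 0.009]
1 3293 [0.0074 0.0131 0.015 ] inner y [0.0092 0.0093 0.0093 0.0093 0.0093]
```

View pics/w5.png

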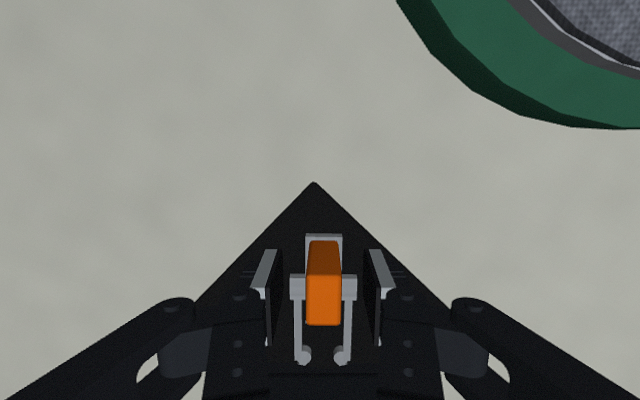

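The pads (tips at row 250) straddle the grip, about 18 mm below its top. I'll go 10 mm further down, shift about 2 mm toward the mouth, and close.

Call:
play_rows(
  commands=[
    [0.001,-0.002,-0.005,0,0,0,0.035],
    [0,0,-0.005,0,0,0,0.035],
    [0,0,0,0,0,0,0.02],
    [0,0,0,0,0,0,0.005],
    [0,0,0,0,0,0,0.0],
  ],
  newtons=80,
)

```text
time_s: 5.85
eef_pos: [0.5231, -0.2137, 0.006]
eef_rot: [1.59, 2.709, -0.0]
force: [-0.8, -0.4, 1.6]
opening: 0.154
```

Call:
play_rows(
  commands=[
    [0,0,0,0,0,0,0.0],
    [0,0,0,0,0,0,0.0],
  ],
)

```text
time_s: 6.05
eef_pos: [0.5231, -0.2137, 0.0061]
eef_rot: [1.59, 2.709, -0.0]
force: [-0.8, 0.1, 2.9]
opening: 0.15
```

Call:
play_rows(
  commands=[
    [0,0,0.01,0,0,0,0.0],
    [0,0,0.03,0,0,0,0.0],
    [0,0,0.04,0,0,0,0.0],
    [0,0,0.04,0,0,0,0.0],
    [0,0,0.03,0,0,0,0.0],
  ],
)

```text
time_s: 6.55
eef_pos: [0.5235, -0.2136, 0.159]
eef_rot: [1.589, 2.707, 0.0]
force: [-0.0, -1.0, -0.5]
opening: 0.153
```

```bash
python3 - <<'E'
from h import *
np.set_printoptions(precision=4,suppress=True)
s=robot.read_state(); print(s["time_s"],s["eef_pos"],s["eef_rot"],s["force"],s["opening"])
from scipy.optimize import least_squares
for n in ["scene","side"]:
    c=cam(n);P=cloud(c);im=c["image"]; cv2.imwrite(f"pics/{n}6.png",im)
    hsv=cv2.cvtColor(im,cv2.COLOR_BGR2HSV)
    g=((hsv[...,0]>60)&(hsv[...,0]<95)&(hsv[...,1]>90))&(c["depth"]>0)
    q=P[g]; q=q[np.hypot(q[:,0]-.553,q[:,1])<.15]
    print(n,"green",len(q),np.percentile(q[:,2],[2,50,98]))
    # outer wall: points z in .005-.03
    w=q[(q[:,2]>.006)&(q[:,2]<.028)]
    f=least_squares(lambda p:np.hypot(w[:,0]-p[0],w[:,1]-p[1])-.112,[.553,0],loss="soft_l1",f_scale=.001); print(" base axis",f.x,len(w),np.abs(f.fun).mean())
    a=P.reshape(-1,3);a=a[np.hypot(a[:,0]-f.x[0],a[:,1]-f.x[1])<.07]
    d0=np.median(a[:,2]);cap=a[(a[:,2]>d0+.017)&(a[:,2]<d0+.03)]; print(" disc z",d0,"cap",len(cap),cap.mean(0),cap.min(0),cap.max(0))
    m=robot.cut_out("clip","%s"%n)
    for d in robot.spot_point("disc_nominal",n)[:1]: print(d["point"],at_z(c,*d["point"],.062))
E
```

```text
6.55 [ 0.5235 -0.2136  0.159 ] [1.5891 2.7074 0.0005] [-0.019  -0.9575 -0.4576] 0.1530721968575069
scene green 754 [0.014  0.0334 0.0498]
 base axis [0.5459 0.0009] 142 0.0007700196959136978
 disc z 0.055967531749083865 cap 68 [ 0.5486 -0.0003  0.0784] [ 0.53   -0.0146  0.0738] [0.5619 0.014  0.083 ]
[333.1, 179.8] [0.5594 0.0045 0.062 ]
side green 1021 [0.0123 0.0333 0.0505]
 base axis [ 0.5471 -0.0007] 221 0.0010200852434302883<stdin>:15: RuntimeWarning: Mean of empty slice.
  ret = um.true_divide(
Traceback (most recent call last):
ValueError: zero-size array to reduction operation minimum which has no identity
```

The clip is gripped and lifted; the opening is 0.15, about 13 mm. The spindle axis is at about (0.5465, 0.000), the disc at about 0.056 and the cap top at about 0.079. I'll stop partway over so the wrist camera sees the spindle.

Call:
play_rows(
  commands=[
    [0,0.037,0,0,0,0,0.0],
    [0,0.037,0,0,0,0,0.0],
    [0,0.037,0,0,0,0,0.0],
    [0,0,0,0,0,0,0.0],
    [0,0,0,0,0,0,0.0],
  ],
)

```text
time_s: 7.25
eef_pos: [0.5222, -0.1018, 0.1546]
eef_rot: [-1.587, -2.709, 0.001]
force: [-0.0, -0.7, -0.6]
opening: 0.15
```

```bash
python3 - <<'E'
from h import *
np.set_printoptions(precision=4,suppress=True)
s=robot.read_state(); print(s["time_s"],s["eef_pos"],s["eef_rot"],s["force"],s["opening"])
c=cam("wrist");P=cloud(c);im=c["image"];cv2.imwrite("pics/w7.png",im)
q=P.reshape(-1,3); q=q[np.hypot(q[:,0]-.5465,q[:,1])<.05]; d0=np.median(q[:,2]); print(len(q),"disc",d0)
cap=q[(q[:,2]>d0+.018)&(q[:,2]<d0+.03)]; print(len(cap),cap.mean(0),cap.min(0),cap.max(0),cv2.minEnclosingCircle((cap[:,:2]*1000).astype(np.float32)))
Rm=R.from_rotvec(s["eef_rot"]).as_matrix(); x=np.r_[cap.mean(0)]-s["eef_pos"]; print("axis in tool",x@Rm)
# grip in tool
T=(P-s["eef_pos"])@Rm; hsv=cv2.cvtColor(im,cv2.COLOR_BGR2HSV)
m=((hsv[...,0]>4)&(hsv[...,0]<20)&(hsv[...,1]>150)&(c["depth"]>0)); t=T[m]; t=t[abs(t[:,2])<.1]; print(m.sum(),t.min(0),t.max(0)); top=t[t[:,2]<np.percentile(t[:,2],5)+.004]; print("grip top tool",len(top),top.min(0),top.max(0),top.mean(0))
for l in ["clip_mouth","clip_bore","clip_grip","disc_nominal"]:
    for d in robot.spot_point(l,"wrist")[:2]: print(l,d["conf"],d["point"])
E
```

```text
7.25 [ 0.5222 -0.1018  0.1546] [-1.5868 -2.7093  0.0013] [-0.0014 -0.6503 -0.6325] 0.15044206052564849
17069 disc 0.05603827929702093
1822 [0.5462 0.0001 0.0788] [ 0.532  -0.0144  0.0741] [0.5617 0.0152 0.0819] ((546.97119140625, 0.3667795658111572), 15.001715660095215)
axis in tool [0.0771 0.071  0.0758]
3100 [-0.0105 -0.0053 -0.0506] [ 0.0124  0.0079 -0.0071]
grip top tool 2052 [-0.0105 -0.0053 -0.0506] [ 0.0123  0.0076 -0.042 ] [ 0.002   0.0012 -0.0451]
clip_bore 0.83 [322.3, 337.2]
clip_bore 0.19 [428.9, 98.8]
clip_grip 0.73 [322.9, 285.8]
disc_nominal 0.74 [422.7, 97.6]
disc_nominal 0.42 [604.8, 252.0]
```

View pics/w7.png

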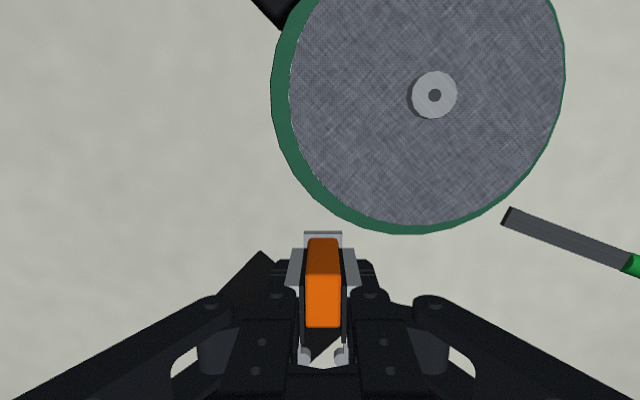

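The cap at (434,95) gives the axis at (0.5466, 0.0003), and the held clip's underside is at about the TCP's reported z. Home is a shift of about (+0.001,+0.141). I'll first go to a point 40 mm back along the clip, a shift of (-0.018,+0.176).

Call:
play_rows(
  commands=[
    [-0.0045,0.044,0,0,0,0,0.0],
    [-0.0045,0.044,0,0,0,0,0.0],
    [-0.0045,0.044,0,0,0,0,0.0],
    [-0.0045,0.044,0,0,0,0,0.0],
    [0,0,0,0,0,0,0.0],
  ],
)

```text
time_s: 8.0
eef_pos: [0.504, 0.0797, 0.1561]
eef_rot: [-1.58, -2.714, -0.004]
force: [-0.2, -0.3, -1.2]
opening: 0.151
```

Call:
play_rows(
  commands=[
    [0,0,-0.03,0,0,0,0.0],
    [0,0,-0.03,0,0,0,0.0],
    [0,0,-0.02,0,0,0,0.0],
    [0,0,0,0,0,0,0.0],
    [0,0,0,0,0,0,0.0],
  ],
)

```text
time_s: 8.5
eef_pos: [0.5052, 0.0728, 0.0761]
eef_rot: [-1.592, -2.708, 0.0]
force: [-0.1, 0.4, -0.0]
opening: 0.15
```

```bash
cat > st.py <<'E'
from h import *
np.set_printoptions(precision=4,suppress=True)
s=robot.read_state(); print(s["time_s"],s["eef_pos"],s["eef_rot"],s["force"],s["ft_torque"],s["opening"])
E
python3 - <<'E'
from st import *
for n in ["scene","side"]:
    c=cam(n);K=np.array(c["camera_matrix"]); p=np.linalg.inv(c["W"])@np.array([.535,.02,.08,1]); u,v=(K@(p[:3]/p[2]))[:2]
    im=c["image"][int(v)-45:int(v)+45,int(u)-60:int(u)+60]; cv2.imwrite(f"pics/{n}8.png",cv2.resize(im,None,fx=3,fy=4.4) if 0 else cv2.resize(im,None,fx=3.2,fy=3.2,interpolation=cv2.INTER_CUBIC))
a=cv2.imread("pics/scene8.png");b=cv2.imread("pics/side8.png");cv2.imwrite("pics/both8.png",np.hstack([a,b]))
E
```

```text
8.5 [0.5052 0.0728 0.0761] [-1.5915 -2.7081  0.0001] [-0.1496  0.3828 -0.0067] [-0.0145 -0.0472 -0.0418] 0.150207404469007
```

View pics/both8.png

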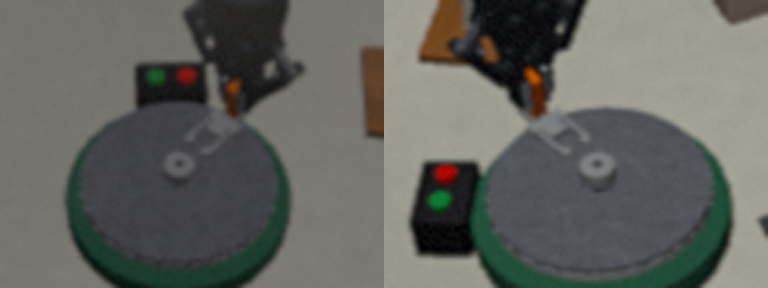

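Both crops show the clip held level, with its fork tips straddling the line to the spindle cap (scene crop (178,163), side crop (597,167)). Now I'll lower it and feel for the disc.

Call:
play_rows(
  commands=[
    [0,0,-0.005,0,0,0,0.0],
    [0,0,-0.005,0,0,0,0.0],
    [0,0,-0.002,0,0,0,0.0],
    [0,0,-0.001,0,0,0,0.0],
    [0,0,0,0,0,0,0.0],
  ],
)

```text
time_s: 9.1
eef_pos: [0.5048, 0.0734, 0.0626]
eef_rot: [-1.59, -2.709, 0.0]
force: [0.0, -0.1, -1.0]
opening: 0.146
```

Call:
play_rows(
  commands=[
    [0,0,-0.001,0,0,0,0.0],
    [0,0,-0.001,0,0,0,0.0],
    [0,0,0,0,0,0,0.0],
  ],
)

```text
time_s: 9.4
eef_pos: [0.5049, 0.0733, 0.0606]
eef_rot: [-1.591, -2.709, 0.0]
force: [-0.2, -0.3, -0.7]
opening: 0.15
```

Call:
play_rows(
  commands=[
    [0,0,-0.001,0,0,0,0.0],
    [0,0,0,0,0,0,0.0],
  ],
)

```text
time_s: 9.6
eef_pos: [0.5049, 0.0733, 0.0596]
eef_rot: [-1.591, -2.709, 0.0]
force: [0.4, 0.2, -1.5]
opening: 0.151
```

Call:
play_rows(
  commands=[
    [0,0,-0.001,0,0,0,0.0],
    [0,0,0,0,0,0,0.0],
  ],
)

```text
time_s: 9.8
eef_pos: [0.5049, 0.0733, 0.0586]
eef_rot: [-1.591, -2.709, 0.0]
force: [-1.5, -0.6, -1.7]
opening: 0.149
```

Call:
play_rows(
  commands=[
    [0,0,-0.001,0,0,0,0.0],
    [0,0,0,0,0,0,0.0],
  ],
)

```text
time_s: 10.0
eef_pos: [0.5049, 0.0733, 0.0576]
eef_rot: [-1.591, -2.709, 0.0]
force: [0.4, 0.1, -0.7]
opening: 0.15
```

Call:
play_rows(
  commands=[
    [0,0,-0.0005,0,0,0,0.0],
    [0,0,0,0,0,0,0.0],
  ],
)

```text
time_s: 10.2
eef_pos: [0.5049, 0.0733, 0.0571]
eef_rot: [-1.591, -2.709, 0.0]
force: [0.2, 0.1, -0.8]
opening: 0.148
```

Call:
play_rows(
  commands=[
    [0,0,-0.0005,0,0,0,0.0],
    [0,0,0,0,0,0,0.0],
  ],
)

```text
time_s: 10.4
eef_pos: [0.5049, 0.0733, 0.0567]
eef_rot: [-1.591, -2.709, 0.0]
force: [0.1, 0.6, -0.4]
opening: 0.152
```

Call:
play_rows(
  commands=[
    [0,0,-0.0005,0,0,0,0.0],
    [0,0,0,0,0,0,0.0],
  ],
)

```text
time_s: 10.6
eef_pos: [0.5049, 0.0733, 0.0561]
eef_rot: [-1.591, -2.709, 0.0]
force: [0.6, 0.2, -0.7]
opening: 0.145
```

Call:
play_rows(
  commands=[
    [0,0,-0.0005,0,0,0,0.0],
    [0,0,0,0,0,0,0.0],
  ],
)

```text
time_s: 10.8
eef_pos: [0.5049, 0.0733, 0.0557]
eef_rot: [-1.591, -2.709, 0.0]
force: [-1.0, -0.3, -0.3]
opening: 0.151
```

Call:
play_rows(
  commands=[
    [0,0,-0.0005,0,0,0,0.0],
    [0,0,0,0,0,0,0.0],
  ],
)

```text
time_s: 11.0
eef_pos: [0.505, 0.0734, 0.0554]
eef_rot: [1.591, 2.709, -0.0]
force: [-1.0, -0.4, 3.1]
opening: 0.15
```

Contact at TCP z≈0.0555, with the z force up about 4 N. I'll ease off 0.2 mm and slide along the clip's axis, 3 mm per row.

Call:
play_rows(
  commands=[
    [0,0,0.0002,0,0,0,0.0],
    [0.0015,-0.0026,0,0,0,0,0.0],
    [0.0015,-0.0026,0,0,0,0,0.0],
    [0.0015,-0.0026,0,0,0,0,0.0],
    [0,0,0,0,0,0,0.0],
  ],
)

```text
time_s: 11.5
eef_pos: [0.5099, 0.0649, 0.0554]
eef_rot: [1.591, 2.708, 0.0]
force: [0.7, 0.0, 0.8]
opening: 0.15
```

Call:
play_rows(
  commands=[
    [0.0015,-0.0026,0,0,0,0,0.0],
    [0.0015,-0.0026,0,0,0,0,0.0],
    [0,0,0,0,0,0,0.0],
  ],
)

```text
time_s: 11.8
eef_pos: [0.5128, 0.0598, 0.0554]
eef_rot: [1.591, 2.708, -0.0]
force: [0.8, -0.1, 0.9]
opening: 0.148
```

Call:
play_rows(
  commands=[
    [0.001,-0.0017,0,0,0,0,0.0],
    [0.0005,-0.0009,0,0,0,0,0.0],
    [0,0,0,0,0,0,0.0],
  ],
)

```text
time_s: 12.1
eef_pos: [0.514, 0.0576, 0.0554]
eef_rot: [1.591, 2.709, -0.0]
force: [-0.1, -0.3, 1.8]
opening: 0.152
```

Call:
play_rows(
  commands=[
    [0.0005,-0.0009,0,0,0,0,0.0],
    [0.0005,-0.0009,0,0,0,0,0.0],
    [0,0,0,0,0,0,0.0],
  ],
)

```text
time_s: 12.4
eef_pos: [0.5147, 0.0568, 0.0554]
eef_rot: [-1.589, -2.709, -0.001]
force: [-1.7, 4.5, 2.3]
opening: 0.152
```

Call:
play_rows(
  commands=[
    [0.0005,-0.0009,0,0,0,0,0.0],
    [0,0,0,0,0,0,0.0],
  ],
)

```text
time_s: 12.6
eef_pos: [0.5149, 0.0565, 0.0554]
eef_rot: [-1.588, -2.709, -0.001]
force: [-3.4, 6.8, 3.2]
opening: 0.147
```

Axial push is about 7.6 N and lateral about 0.3 N, so the clip is centred with its noses on the neck. I'll continue in small steps.

Call:
play_rows(
  commands=[
    [0.0005,-0.0009,0,0,0,0,0.0],
    [0,0,0,0,0,0,0.0],
  ],
)

```text
time_s: 12.8
eef_pos: [0.5151, 0.0562, 0.0554]
eef_rot: [-1.587, -2.709, -0.001]
force: [-5.0, 7.5, 4.5]
opening: 0.149
```

Call:
play_rows(
  commands=[
    [0.0005,-0.0009,0,0,0,0,0.0],
    [0,0,0,0,0,0,0.0],
  ],
)

```text
time_s: 13.0
eef_pos: [0.5154, 0.0557, 0.0554]
eef_rot: [-1.587, -2.708, -0.002]
force: [-5.7, 8.1, 3.9]
opening: 0.149
```

Call:
play_rows(
  commands=[
    [0.0005,-0.0009,0,0,0,0,0.0],
    [0,0,0,0,0,0,0.0],
  ],
)

```text
time_s: 13.2
eef_pos: [0.5158, 0.0551, 0.0554]
eef_rot: [-1.586, -2.708, -0.002]
force: [-6.3, 10.1, 5.3]
opening: 0.153
```

Call:
play_rows(
  commands=[
    [0.0005,-0.0009,0,0,0,0,0.0],
    [0,0,0,0,0,0,0.0],
  ],
)

```text
time_s: 13.4
eef_pos: [0.5161, 0.0545, 0.0553]
eef_rot: [-1.586, -2.708, -0.002]
force: [-5.8, 10.5, 6.3]
opening: 0.153
```

Call:
play_rows(
  commands=[
    [0.0005,-0.0009,0,0,0,0,0.0],
    [0,0,0,0,0,0,0.0],
  ],
)

```text
time_s: 13.6
eef_pos: [0.5166, 0.0537, 0.0554]
eef_rot: [-1.586, -2.708, -0.002]
force: [-7.0, 11.0, 6.0]
opening: 0.156
```

Call:
play_rows(
  commands=[
    [0.0005,-0.0009,0.0003,0,0,0,0.0],
    [0,0,0,0,0,0,0.0],
  ],
)

```text
time_s: 13.8
eef_pos: [0.5172, 0.0523, 0.0555]
eef_rot: [-1.586, -2.708, -0.002]
force: [-5.8, 9.7, 3.0]
opening: 0.147
```

Call:
play_rows(
  commands=[
    [0.0005,-0.0009,0,0,0,0,0.0],
    [0,0,0,0,0,0,0.0],
  ],
)

```text
time_s: 14.0
eef_pos: [0.518, 0.0508, 0.0555]
eef_rot: [-1.587, -2.709, -0.001]
force: [-4.1, 6.9, 2.8]
opening: 0.153
```

Call:
play_rows(
  commands=[
    [0.0005,-0.0009,0,0,0,0,0.0],
    [0,0,0,0,0,0,0.0],
  ],
)

```text
time_s: 14.2
eef_pos: [0.5188, 0.0492, 0.0555]
eef_rot: [-1.588, -2.709, -0.001]
force: [-3.3, 5.9, 1.3]
opening: 0.151
```

The push peaked at about 13 N and is now falling, so the noses are passing the neck. Still going in small steps.

Call:
play_rows(
  commands=[
    [0.0005,-0.0009,0,0,0,0,0.0],
    [0,0,0,0,0,0,0.0],
  ],
)

```text
time_s: 14.4
eef_pos: [0.5197, 0.0475, 0.0555]
eef_rot: [-1.589, -2.709, -0.0]
force: [-1.3, 3.1, 0.3]
opening: 0.151
```

Call:
play_rows(
  commands=[
    [0.0005,-0.0009,0,0,0,0,0.0],
    [0,0,0,0,0,0,0.0],
  ],
)

```text
time_s: 14.6
eef_pos: [0.5208, 0.0452, 0.0556]
eef_rot: [1.591, 2.708, -0.001]
force: [1.8, -0.2, -2.3]
opening: 0.153
```

Call:
play_rows(
  commands=[
    [0.0005,-0.0009,0,0,0,0,0.0],
    [0,0,0,0,0,0,0.0],
  ],
)

```text
time_s: 14.8
eef_pos: [0.5216, 0.0439, 0.0558]
eef_rot: [1.591, 2.707, -0.001]
force: [3.1, -3.5, -1.8]
opening: 0.154
```

Call:
play_rows(
  commands=[
    [0.0005,-0.0009,0,0,0,0,0.0],
    [0,0,0,0,0,0,0.0],
  ],
)

```text
time_s: 15.0
eef_pos: [0.5219, 0.0433, 0.0558]
eef_rot: [1.591, 2.708, -0.001]
force: [2.9, -4.9, -1.5]
opening: 0.151
```

The clip is now being drawn on with about 5–6 N. I'll follow it to the hard stop.

Call:
play_rows(
  commands=[
    [0.0005,-0.0009,0,0,0,0,0.0],
    [0,0,0,0,0,0,0.0],
  ],
)

```text
time_s: 15.2
eef_pos: [0.5222, 0.0428, 0.0558]
eef_rot: [1.591, 2.708, -0.0]
force: [2.3, -3.3, -1.1]
opening: 0.152
```

Call:
play_rows(
  commands=[
    [0.0005,-0.0009,0,0,0,0,0.0],
    [0,0,0,0,0,0,0.0],
  ],
)

```text
time_s: 15.4
eef_pos: [0.5225, 0.0422, 0.0557]
eef_rot: [1.591, 2.709, -0.0]
force: [3.9, -3.4, -2.3]
opening: 0.15
```

Call:
play_rows(
  commands=[
    [0.0005,-0.0009,0,0,0,0,0.0],
    [0,0,0,0,0,0,0.0],
  ],
)

```text
time_s: 15.6
eef_pos: [0.523, 0.0414, 0.0557]
eef_rot: [-1.591, -2.709, 0.0]
force: [2.4, -4.0, -0.6]
opening: 0.151
```

Call:
play_rows(
  commands=[
    [0.0005,-0.0009,0,0,0,0,0.0],
    [0,0,0,0,0,0,0.0],
  ],
)

```text
time_s: 15.8
eef_pos: [0.5234, 0.0407, 0.0557]
eef_rot: [-1.591, -2.709, 0.0]
force: [2.8, -3.1, -1.5]
opening: 0.147
```

Call:
play_rows(
  commands=[
    [0.0005,-0.0009,0,0,0,0,0.0],
    [0,0,0,0,0,0,0.0],
  ],
)

```text
time_s: 16.0
eef_pos: [0.5238, 0.0401, 0.0557]
eef_rot: [-1.59, -2.709, -0.0]
force: [1.1, -1.2, -2.3]
opening: 0.149
```

Call:
play_rows(
  commands=[
    [0.0005,-0.0009,0,0,0,0,0.0],
    [0,0,0,0,0,0,0.0],
  ],
)

```text
time_s: 16.2
eef_pos: [0.5241, 0.0391, 0.0556]
eef_rot: [-1.59, -2.709, 0.0]
force: [-0.3, -1.1, 0.2]
opening: 0.156
```

Call:
play_rows(
  commands=[
    [0.0005,-0.0009,0,0,0,0,0.0],
    [0,0,0,0,0,0,0.0],
  ],
)

```text
time_s: 16.4
eef_pos: [0.5243, 0.0388, 0.0556]
eef_rot: [-1.589, -2.708, -0.0]
force: [-2.5, 3.0, 1.2]
opening: 0.155
```

Call:
play_rows(
  commands=[
    [0.0005,-0.0009,0,0,0,0,0.0],
    [0,0,0,0,0,0,0.0],
  ],
)

```text
time_s: 16.6
eef_pos: [0.5244, 0.0387, 0.0555]
eef_rot: [-1.588, -2.708, -0.0]
force: [-5.5, 7.0, 2.9]
opening: 0.151
```

It has hit the hard stop: the force rose to about 9 N with 0.2 mm of travel. I'll ease off the push and open.

Call:
play_rows(
  commands=[
    [-0.0007,0.0013,0,0,0,0,0.0],
    [0,0,0,0,0,0,0.0],
  ],
)

```text
time_s: 16.8
eef_pos: [0.5243, 0.0388, 0.0556]
eef_rot: [-1.59, -2.709, 0.0]
force: [-3.1, 4.3, 0.8]
opening: 0.151
```

Call:
play_rows(
  commands=[
    [0,0,0,0,0,0,0.025],
    [0,0,0,0,0,0,0.035],
    [0,0,0,0,0,0,0.035],
    [0,0,0,0,0,0,0.035],
  ],
)

```text
time_s: 17.2
eef_pos: [0.525, 0.038, 0.0558]
eef_rot: [1.591, 2.708, -0.0]
force: [0.5, -1.0, 0.3]
opening: 0.412
```

Call:
play_rows(
  commands=[
    [0,0,0.01,0,0,0,0.035],
    [0,0,0.03,0,0,0,0.035],
    [0,0,0.04,0,0,0,0.035],
    [-0.01,0.017,0.04,0,0,0,0.035],
    [0,0,0,0,0,0,0.035],
  ],
)

```text
time_s: 17.7
eef_pos: [0.517, 0.0584, 0.182]
eef_rot: [1.583, 2.705, 0.008]
force: [-0.0, 0.4, 0.1]
opening: 0.41
```

```bash
python3 - <<'E'
from st import *
c=cam("wrist");P=cloud(c);im=c["image"];cv2.imwrite("pics/w9.png",im)
hsv=cv2.cvtColor(im,cv2.COLOR_BGR2HSV)
m=((hsv[...,0]>4)&(hsv[...,0]<20)&(hsv[...,1]>150)&(c["depth"]>0))
q=P[m]; q=q[np.hypot(q[:,0]-.5465,q[:,1])<.1]; t=q[q[:,2]>np.percentile(q[:,2],95)-.004]
g=cv2.minAreaRect((t[:,:2]*1000).astype(np.float32)); print("grip top",t.mean(0),g)
q=P.reshape(-1,3); cap=q[(np.hypot(q[:,0]-.5465,q[:,1])<.018)&(q[:,2]>.073)&(q[:,2]<.083)]
print("cap",len(cap)); 
if len(cap): print(cap.mean(0),cap.min(0),cap.max(0)); print("dist grip-cap",np.array(g[0])-cap.mean(0)[:2]*1000)
for n in ["scene","side"]:
    c=cam(n);K=np.array(c["camera_matrix"]); p=np.linalg.inv(c["W"])@np.array([.535,.02,.08,1]); u,v=(K@(p[:3]/p[2]))[:2]
    im=c["image"][int(v)-45:int(v)+45,int(u)-60:int(u)+60]; cv2.imwrite(f"pics/{n}9.png",cv2.resize(im,None,fx=3.2,fy=3.2,interpolation=cv2.INTER_CUBIC))
cv2.imwrite("pics/both9.png",np.vstack([np.hstack([cv2.imread("pics/scene9.png"),cv2.imread("pics/side9.png")]),cv2.resize(cv2.imread("pics/w9.png")[100:360,80:560],(768,312))[:300]]))
E
```

```text
17.7 [0.517  0.0584 0.182 ] [1.5831 2.705  0.0081] [-0.0031  0.4063  0.1118] [ 0.0305 -0.0758 -0.0305] 0.41017664204065757
grip top [0.5241 0.0413 0.1009] ((527.2630615234375, 45.803836822509766), (35.16843032836914, 26.112220764160156), 37.94253921508789)
cap 989
[0.5461 0.0021 0.0784] [ 0.5321 -0.0134  0.073 ] [0.5613 0.0156 0.0805]
dist grip-cap [-18.8612  43.6656]
```

View pics/both9.png

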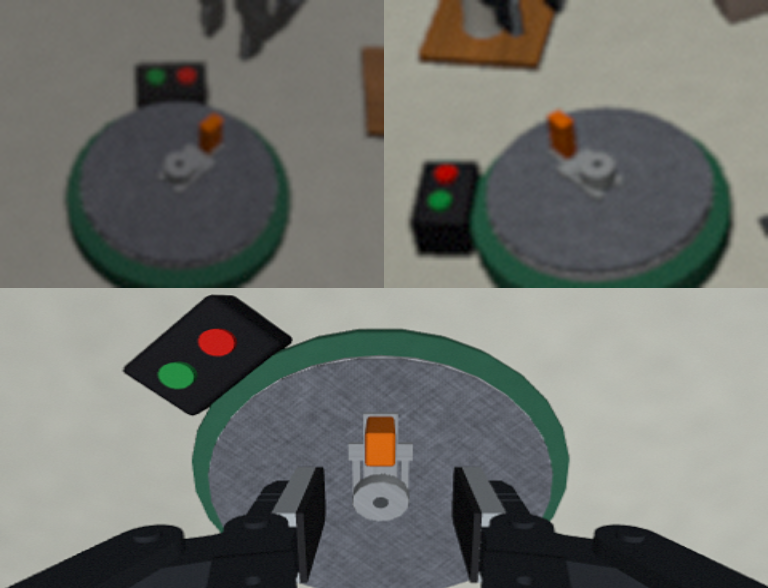

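The clip sits under the cap, flat and released. The grip top is at z=0.1009 and the grip-to-axis distance is about 45 mm, against 46 mm expected. The hand is clear, so I'm handing in.

```bash
python3 -c "
from cell import robot
print(robot.sign_off())"
```

```text
the job is handed in; nothing more can be done
None
```

The clip is in the spindle groove, lying flat on the disc and released. I handed the job in at about 18 s of the 64 s allowed; the hand-in reports no verdict.

**First grasp missed:** The fingers closed above the grip without touching the clip. All three cameras showed the fingertips about 20 mm behind the reported TCP, where the description puts them 22 mm ahead. I corrected for that offset and the second grasp held.

**Insertion:**
- **Contact:** the clip touched the disc at about z = 55.5 mm, with the z force up about 4 N.
- **Passing the neck:** the push peaked at about 13 N at the hand, slightly over the stated 8–12 N. It then dropped, and the clip drew itself on with about 5–6 N.
- **Hard stop:** I stopped at about 9 N, eased off and opened the fingers.

**Last checks:**
- **Seating:** the grip top is at 100.9 mm, so the underside is at about 56 mm, inside the 52–73 mm window. The grip is about 45 mm from the cap centre, against 46 mm nominal. The difference is within the camera's 2 mm accuracy.
- **Disagreeing check:** a box fitted round the grip in the last picture came out too large (35 × 26 mm instead of 22 × 14 mm). It took in stray points, so I used the mean of the points instead.
- **Not measured directly:** jaw closure was not read; I judged it from the draw-in and the hard stop.
- **Bystanders:** I never went near the goblet, file or offcut, but did not re-measure their positions at the end.

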